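Open the bottle tote for loading and hold its gate

TASK

A colleague is about to load the wire bottle tote, but a brown bottle has fallen over in the path of its gate. First stand that bottle upright on the worktop, clear of the gate's swing, and let go of it; next pinch the two tabs of the travel bolt together until the bolt has slid fully back out of the gate (it stays there); then pinch the two tabs of the gate's own handle together and, keeping them pinched, swing the gate past the click in its hinge and on until it is wide open, against its stop or nearly so. The gate would swing back by itself, so finish while still gripping the handle with the gate held wide open and still; do not knock over or shift the flask or the salt jar.

Things in the scene. Friction and masses are not known exactly. Their poses are not given: they have to be found in the camera images.
- bottle: small round brown glass bottle, white screw cap: 48 mm across, 105 mm tall (body up to 83 mm, then shoulder; cap 26 mm across from 85 to 105 mm), 0.14 to 0.24 kg. At first it lies on its side in front of the gate, cap towards the tote's -y within 0.2 rad. Origin: centre of its underside; its z axis runs to the cap (level while it lies, up when it stands, the origin then at z = 0).
- tote: wire-sided bottle tote, grey base, 182 (x -107 to +75) by 318 (y) mm, rails 122 mm high, fixed to the worktop. Origin on its underside; front = -x, faces the robot. Front, left part: the gate, hinged at x -98, y +150 mm. Front, right part (y -47 to -150): fixed panel with the travel bolt. Latch post at y -47 mm, 134 mm high; bottles inside at the back, up to 140 mm high.
- bolt_tab (a point): travel bolt, sliding tab: middle of an upright black tab, 162 mm above the worktop; 6 mm thick (tote's y), 20 mm wide (tote's x), top at 174 mm, free of other parts above 125 mm. Squeezed towards the fixed tab (tote's -y) it pulls the bolt's rod out of the gate.
- bolt_rest (a point): travel bolt, fixed tab: middle of the tab, size and height as the sliding tab, 52 mm from it towards the tote's -y when the bolt is home (58 mm over both outer faces; 40 mm fully squeezed). Straddle both tabs from above, fingers closing along the tote's y.
- travel_bolt (a joint): slide of the travel bolt, m: 0 = shot home into the gate's staple (starts between 0 and 0.002), 0.018 = fully drawn, at its stop. Out of the gate beyond 0.014. It stays where it is left; about 4 N moves it.
- gate_swing (a joint): hinge of the gate, rad: 0 closed, grows as it swings out towards the robot (clockwise from above), stop at 1.45. Blocked while either catch holds it. A spring closes it (0.12 to 0.24 N m, under 2 N at the handle). A spring plunger gives a click between about 0.15 and 0.85 rad (about 4 N at the handle, hardest near 0.2); let go beyond it, the gate falls back to about 0.85 rad.
- gate_hinge (a point): point on the gate's vertical hinge axis, 120 mm above the worktop. The gate with its pin sweeps a radius of 201 mm about it, in front of the tote, from the closed line to 1.45 rad; things beyond the tote's y = 185 mm on the left stay clear of it.
- gate: the gate, a steel wire frame 44 to 122 mm above the worktop, and on its top rail the aluminium block of its pinch handle with the fixed black tab at y -129 mm (6 mm thick along y, 20 mm wide along x, 132 to 174 mm above the worktop). Its frame turns with it: origin on the hinge axis at worktop height, -y along the gate to its free end; axes as the tote's when closed.
- handle_grip (a point): point midway between the two tabs of the gate's handle before squeezing, 160 mm above the worktop, 151 mm from the hinge axis; moves with the gate. Fingers close along the gate's length.
- catch_tab (a point): sprung tab of the gate's handle: middle of the tab, 160 mm above the worktop; size as the fixed tab, at y -173 mm of the gate's frame at rest (50 mm over both outer faces, 38 mm fully squeezed). It carries the pin that latches the gate to the latch post.
- gate_catch (a joint): slide of the sprung tab, m: 0 = let go (latched when the gate is shut), 0.012 = squeezed fully towards the fixed tab; the pin clears the post beyond 0.010. The spring takes 4 N at first, 7 N fully squeezed, and pushes the tab back when let go.
- flask: conical glass flask, 65 mm across, 104 mm tall, standing left of the work; leave it alone. Origin: centre of its underside.
- salt_jar: white jar with a blue screw cap, 55 mm across, 85 mm tall, standing to the right; leave it alone. Origin: centre of its underside.
There are look-alikes about, which are no part of the job. Leave any red or yellow look-alike of the bottle alone.

How it is judged:
By the outcome, as a careful person would: the job done as asked, in the order asked, and still so for the second after the job is handed in, while the arm keeps its last pose, push and grip.
It also fails if it takes over 72 s, if anything falls off the work surface, if the arm or the gripper's body presses on something with over 40 N, if the wrist force passes 120 N, or if a joint passes its speed limit or range.

ROBOT

A 7-joint arm with a two-finger parallel gripper is mounted at the origin on a cart in front of the work surface, level with it; the furniture and walls round the work are solid. World frame = base frame: x ahead of the robot, y to its left, z up, the work surface at z = 0. Lengths are in m, angles in rad, forces in N, time in s.
With the tool pointing down it reaches from about 0.4 to 0.85 m from the base axis. Payload 6.9 kg.
Tool frame: the origin (TCP) lies midway between the tips of the shut fingers; the grasp point (between the pads) lies behind it (ctrl.pinch_z is the z of the grasp point in the tool frame, in m); z points along the fingers, y is the line along which they close (so a half turn about z gives the same grasp; the last joint's range is limited). The gripper opens to 85 mm and grips with 20 to 120 N. Pads are 22 mm wide; open, the fingers measure 114 mm over their backs; the gripper's body (76 mm by 85 mm) begins 54 mm behind the grasp point. The pads swing forward as they close: fully open they stand 13 mm farther back than shut.
Start: joints at [1.359, 0.507, -0.238, 1.5, 0.126, 1.149, -0.155], TCP at [0.195, -0.594, 0.231] pointing down, gripper open.
Joint ranges: [-3.08, 3.08], [-0.24, 2.05], [-1.43, 1.35], [0, 2.5], [-1.52, 4.66], [0.17, 1.96], [-2.89, 2.89]. Speed limits (rad/s): [2.39, 2.39, 3.14, 3.14, 3.14, 3.14, 3.14].

INTERFACE

Orientations are given as a unit quaternion [w, x, y, z].
In Python, from station import ctrl, get_state, vision, ticket, models gives the robot as it stands. Calls block until the motion is done:
- ctrl.movep(position, orientation): joint-space move of the TCP to a pose.
- ctrl.movel(position, frame=None, max_speed=0.15): straight line of the TCP; frame=None keeps the orientation; max_speed is the mean speed in m/s.
- ctrl.set_joints(angles): joint-space move.
- ctrl.ungrasp() and ctrl.close_gripper(force=None): open the fingers fully, or close them until they stop; force is the grip in N (None keeps the last).
- ctrl.pause(seconds).
- ctrl.ik(position, orientation): joint angles nearest the present ones, or None.
- get_state(): the state.
- vision.grab_frame(name): name is "scene" or "top" or "wrist"; returns (picture, depth): 400x640x3 uint8, blue, green, red; 400x640 float32, m along the optical axis (not along the pixel's ray), 0 where there is no reading.
- vision.camera_info(name): a dict with "mtx" (3x3 intrinsics, pixels), "dist_coeffs" ([k1, k2, p1, p2, k3] as OpenCV has them; the pictures are not rectified), "R" (3x3) and "t" (3): a world point X has camera coordinates R X + t; the wrist camera has in their place "hand_eye" (4x4, takes a point from camera to tool coordinates, whose origin is the TCP and whose axes are the flange's). Camera axes: x right, y down, z forward; pixel columns grow to the right and rows downward; lengths in m; the calibration is good to about 2 mm. A picture is of the moment at which its call begins: read the wrist's pose just before it. camera_info takes no time and is no camera call.
A pose or a line that the arm cannot do raises ctrl.Unreachable and nothing moves.
- ticket.close_job(): hands the job in; it is judged then, once.
Trained networks look in the newest picture that a camera, given by its name, has taken for a name from the list of things; names that differ only in an ending like _2 or _b are one class to them, and where a whole thing is asked for, a point or a joint stands for the part that bears it (a point fixed in the world has none). Each returns a list of dicts, best first, with "p" (0 to 1); they miss things now and then, are a little off and sometimes report something else, mostly with a low value. They report only what shows in the picture. A call takes as long as a camera call. They do not tell look-alikes from the thing itself.
- models.recognise(camera, target): "point" ([column, row] in pixels, amid what is visible of it).
- models.masks_of(camera, target): "mask" (400x640 bool, what is visible of it) and "point" ([column, row] in pixels, amid what is visible of it).
The state is a dict: "time": time; "qpos": joint angles; "qd": joint speeds; "tau": joint torques, N m; "tcp_pos": TCP position; "eef_rot": TCP orientation; "contact_force": force on the tool from outside, world axes, zero at the start; "wrist_torque": the same for the moment, N m; "width": finger opening in m; "gripper_force": force on a finger pad.
Only numpy, scipy, OpenCV 4.12 (cv2) and the standard library are available. Lean on these libraries where they do the work, as an engineer would, in place of code of your own. Each camera call takes 0.05 s, during which the arm holds its last target. There are 200 camera calls.

## Working session

There is one attempt and no reset: what is moved stays moved. The work goes in short steps, each a Python script; the robot and the scene stay as the last script left them, time stands still between calls to the robot, and variables do not carry over. Pictures are saved under pics/ and viewed, at most 10 in all, crops included, and the job is handed in when it is done.

```bash
ls; mkdir -p pics; cat > h.py <<'E'
import numpy as np, cv2
from station import ctrl,get_state,vision,ticket,models
def cam(n):
    i=vision.camera_info(n); return np.array(i["mtx"]),np.array(i["dist_coeffs"]),i
def pose(n):
    K,d,i=cam(n)
    if "R" in i: return K,d,np.array(i["R"]),np.array(i["t"]).ravel()
    s=get_state(); w,x,y,z=s["eef_rot"]
    from scipy.spatial.transform import Rotation as Ro
    T=np.eye(4);T[:3,:3]=Ro.from_quat([x,y,z,w]).as_matrix();T[:3,3]=s["tcp_pos"]
    W=np.linalg.inv(T@np.array(i["hand_eye"])); return K,d,W[:3,:3],W[:3,3]
def ray(P,uv):
    K,d,R,t=P; n=cv2.undistortPoints(np.array(uv,float).reshape(-1,1,2),K,d).reshape(-1,2)
    v=np.c_[n,np.ones(len(n))]; return -R.T@t, v@R   # origin, rows scaled so depth=1
def px2w(P,uv,depth):
    o,v=ray(P,uv); return o+v*np.array(depth).reshape(-1,1)
def tri(obs):
    A=np.zeros((3,3));b=np.zeros(3);L=[]
    for P,uv in obs:
        o,v=ray(P,uv);v=v[0]/np.linalg.norm(v[0]);M=np.eye(3)-np.outer(v,v);A+=M;b+=M@o;L.append((M,o))
    X=np.linalg.solve(A,b); return X,[np.linalg.norm(M@(X-o)) for M,o in L]
def proj(P,X):
    K,d,R,t=P; return cv2.projectPoints(np.array(X,float).reshape(-1,1,3),cv2.Rodrigues(R)[0],t,K,d)[0].reshape(-1,2)
E
cat > a.py <<'E'
from h import *
import pickle
out={}
for n in ["scene","top"]:
    P=pose(n); im,dp=vision.grab_frame(n); cv2.imwrite(f"pics/{n}0.png",im)
    out[n]=(P,im,dp)
    print(n,"cam at",np.round(-P[2].T@P[3],3))
    for t in ["bottle","tote","bolt_tab","bolt_rest","gate_hinge","gate","handle_grip","catch_tab","flask","salt_jar"]:
        for r in models.recognise(n,t)[:4]:
            u,v=map(int,r["point"]); D=dp[v,u]
            print(n,t,round(r["p"],2),np.round(r["point"],1),np.round(px2w(P,[r["point"]],[D])[0],3))
pickle.dump(out,open("s0.pkl","wb"))
E
python3 a.py
```

```text
pics
scene cam at [-0.028  0.64   0.956]
scene bottle 0.89 [330.7 289. ] [0.403 0.164 0.045]
scene bottle 0.77 [292. 272.] [0.524 0.204 0.042]
scene bottle 0.62 [340.6 249.7] [0.486 0.039 0.043]
scene tote 0.85 [305.1 199.2] [0.668 0.021 0.121]
scene bolt_tab 0.4 [337.9 175.5] [ 0.787 -0.259 -0.001]
scene bolt_rest 0.92 [304.6 198.3] [0.674 0.018 0.119]
scene gate_hinge 0.69 [313.4 206.5] [ 0.671 -0.018  0.062]
scene gate 0.96 [313.4 193.7] [ 0.661 -0.008  0.132]
scene handle_grip 0.6 [315.7 203.4] [ 0.717 -0.073  0.01 ]
scene flask 0.88 [239.4 305.3] [0.52  0.388 0.066]
scene salt_jar 0.67 [401.3 182.8] [ 0.548 -0.342  0.06 ]
scene salt_jar 0.28 [313.6 204.3] [ 0.67  -0.019  0.072]
top cam at [0.466 0.023 1.094]
top bottle 0.9 [274.5 288.8] [0.409 0.142 0.047]
top bottle 0.78 [261.4 241.3] [0.538 0.184 0.043]
top tote 0.87 [342.7 173.7] [ 0.746 -0.044  0.01 ]
top bolt_tab 0.65 [359.1 191. ] [ 0.669 -0.08   0.129]
top bolt_tab 0.43 [377.8 197.4] [ 0.648 -0.126  0.152]
top bolt_tab 0.26 [342.5 171.3] [ 0.753 -0.043  0.012]
top bolt_rest 0.71 [343.3 169.9] [ 0.758 -0.046  0.009]
top gate_hinge 0.55 [327.4 190.5] [0.67  0.003 0.122]
top gate 0.87 [334.7 190. ] [ 0.67  -0.016  0.131]
top handle_grip 0.97 [333.  189.7] [ 0.67  -0.011  0.133]
top catch_tab 0.45 [342. 171.] [ 0.753 -0.042  0.012]
top catch_tab 0.44 [356.6 190. ] [ 0.664 -0.07   0.167]
top flask 0.97 [197.6 244.8] [0.525 0.361 0.048]
top salt_jar 0.63 [456.9 234.4] [ 0.563 -0.353  0.085]
```

```bash
python3 - <<'E'
import cv2
a=cv2.imread("pics/scene0.png")[130:350,180:450];b=cv2.imread("pics/top0.png")[110:330,180:480]
cv2.imwrite("pics/sc.png",cv2.resize(a,None,fx=2.7,fy=2.7,interpolation=2))
cv2.imwrite("pics/tc.png",cv2.resize(b,None,fx=2.6,fy=2.6,interpolation=2))
E
```

```text
(no output)
```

View pics/sc.png

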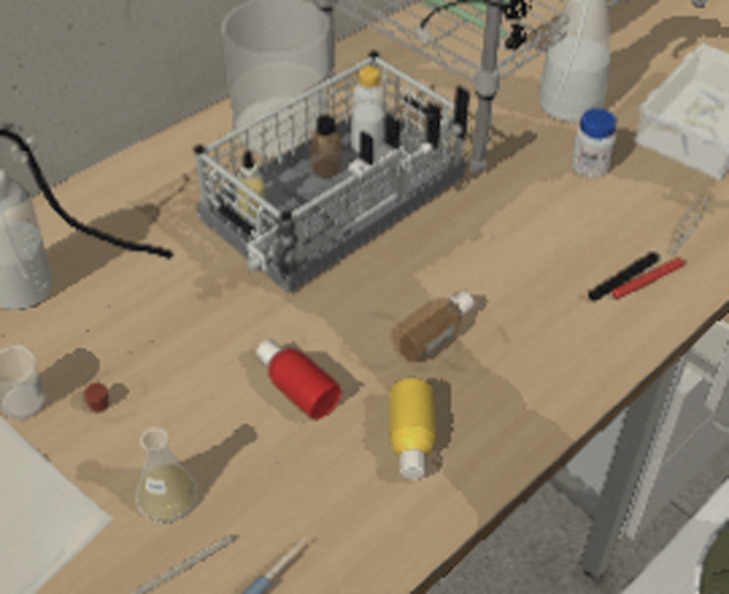

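View pics/tc.png

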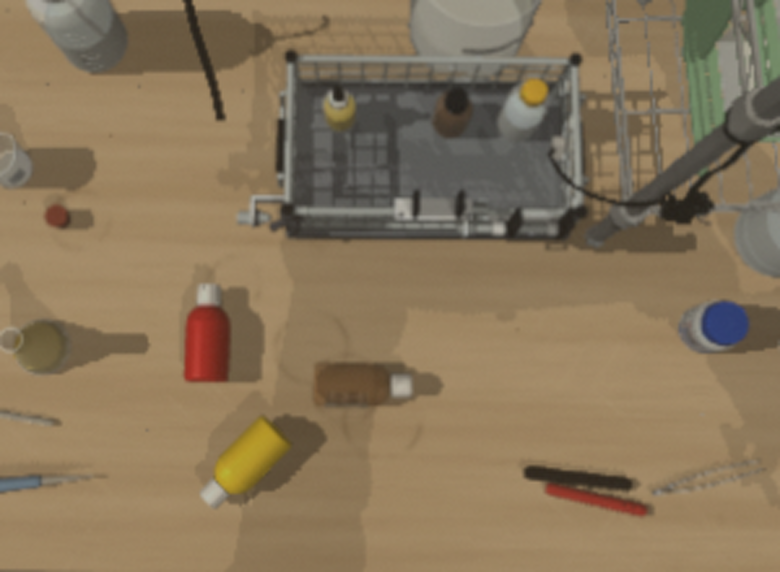

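The crops show three lying bottles: brown at top px (316,258) / scene px (340,250), red at top (261,241), and yellow at top (274,289). The brown one is in front of the gate with its cap towards tote -y, so it fits the description; red and yellow are look-alikes to leave alone. In the scene view the handle tabs are at px (315,185) and (325,179), and the bolt tabs at (340,175) and (351,169). The lamp pole stands just right of the tote.

```bash
cat > b.py <<'E'
from h import *
import pickle
S=pickle.load(open("s0.pkl","rb"))
C={}
for n in S:
    P,im,dp=S[n]; v,u=np.nonzero(dp>0); C[n]=(px2w(P,np.c_[u,v],dp[v,u]),im[v,u].astype(int),np.c_[u,v])
for n in C:
    X,c,uv=C[n]
    # bottle
    m=(abs(X[:,0]-.49)<.07)&(abs(X[:,1]-.04)<.09)&(X[:,2]>.012)&(X[:,2]<.07)&(c[:,2]-c[:,0]<140)
    B=X[m]; print(n,"bottle n",m.sum(),"min",B.min(0).round(3),"max",B.max(0).round(3),"mean",B.mean(0).round(3))
    q=B[:,:2]-B[:,:2].mean(0); w=np.linalg.svd(q,full_matrices=False)[2][0]; w*=-np.sign(w[1]); s=q@w; t=q@[-w[1],w[0]]
    print(" axis",w.round(3),"along",np.percentile(s,[1,99]).round(3),"across",np.percentile(t,[1,99]).round(3), "zmax",np.percentile(B[:,2],98).round(3))
    # tabs: dark, above 0.14
    m=(X[:,2]>.136)&(X[:,2]<.185)&(X[:,0]>.6)&(X[:,0]<.73)&(X[:,1]<.2)&(X[:,1]>-.3)&(c.max(1)<90)
    pts=X[m]; px=uv[m]; k=np.zeros(im.shape[:2],np.uint8); k[px[:,1],px[:,0]]=1
    nl,lab=cv2.connectedComponents(k)
    for i in range(1,nl):
        j=lab[px[:,1],px[:,0]]==i
        if j.sum()>4: print(" tab",j.sum(),px[j].mean(0).round(1),pts[j].mean(0).round(3),pts[j].min(0).round(3),pts[j].max(0).round(3))
    m=(X[:,2]>.2)&(X[:,2]<.6)&(X[:,0]>.5)&(X[:,0]<.8)&(X[:,1]<-.15)&(X[:,1]>-.45)
    print(" pole",m.sum(), X[m].min(0).round(3) if m.any() else 0, X[m].max(0).round(3) if m.any() else 0)
    for nm,(x,y) in {"red":(.538,.184),"yellow":(.409,.142),"flask":(.52,.37),"jar":(.55,-.345)}.items():
        m=(abs(X[:,0]-x)<.08)&(abs(X[:,1]-y)<.08)&(X[:,2]>.015); print(" ",nm,X[m].min(0).round(3),X[m].max(0).round(3))
# tote top corners: black balls -> rails
P=S["top"][0]
for nm,uv,z in [("FL",(291,193),.122),("BL",(292,132),.122),("BR",(401,133),.122),("FR",(402,190),.122)]:
    o,v=ray(P,[uv]); print(nm,(o+v[0]*(z-o[2])/v[0][2]).round(3))
a=S["top"][1][150:230,270:430]; cv2.imwrite("pics/tabs.png",cv2.resize(a,None,fx=5,fy=5,interpolation=2))
print(ctrl.pinch_z, np.array(vision.camera_info("wrist")["hand_eye"]).round(3), vision.camera_info("wrist")["mtx"], get_state()["eef_rot"],get_state()["time"])
E
python3 b.py
```

```text
scene bottle n 500 min [ 0.42  -0.031  0.012] max [0.521 0.13  0.05 ] mean [0.484 0.05  0.038]
 axis [ 0.393 -0.92 ] along [-0.092  0.076] across [-0.029  0.039] zmax 0.049
 tab 43 [350.7 166.7] [ 0.656 -0.177  0.157] [ 0.648 -0.182  0.136] [ 0.668 -0.173  0.175]
 tab 48 [340.  173.1] [ 0.657 -0.125  0.156] [ 0.647 -0.13   0.136] [ 0.668 -0.121  0.176]
 tab 51 [324.9 177.6] [ 0.672 -0.07   0.158] [ 0.663 -0.074  0.136] [ 0.683 -0.066  0.176]
 tab 49 [315.  184.3] [ 0.671 -0.025  0.155] [ 0.662 -0.03   0.137] [ 0.682 -0.022  0.176]
 pole 4225 [ 0.642 -0.45   0.2  ] [ 0.8  -0.15  0.6 ]
  red [0.458 0.126 0.015] [0.606 0.218 0.051]
  yellow [0.365 0.062 0.016] [0.489 0.196 0.05 ]
  flask [0.505 0.352 0.015] [0.569 0.449 0.106]
  jar [ 0.537 -0.425  0.016] [ 0.628 -0.332  0.09 ]
top bottle n 678 min [ 0.422 -0.032  0.018] max [0.521 0.13  0.051] mean [0.487 0.041 0.041]
 axis [ 0.442 -0.897] along [-0.101  0.07 ] across [-0.029  0.038] zmax 0.049
 tab 28 [339.9 187.2] [ 0.669 -0.027  0.17 ] [ 0.662 -0.03   0.145] [ 0.68  -0.025  0.175]
 tab 28 [357.  187.5] [ 0.67  -0.071  0.167] [ 0.662
[... 469 characters left out ...]
 [ 0.663 -0.224  0.159]
 pole 8991 [ 0.641 -0.45   0.2  ] [ 0.8  -0.15  0.6 ]
  red [0.46  0.126 0.018] [0.603 0.216 0.052]
  yellow [0.363 0.063 0.018] [0.489 0.192 0.051]
  flask [0.503 0.351 0.015] [0.582 0.45  0.108]
  jar [ 0.537 -0.383  0.016] [ 0.592 -0.333  0.091]
FL [0.662 0.099 0.122]
BL [0.831 0.102 0.122]
BR [ 0.836 -0.197  0.122]
FR [ 0.675 -0.196  0.122]
-0.0187 [[-0.    -0.964 -0.264  0.067]
 [ 1.    -0.     0.    -0.001]
 [-0.001 -0.264  0.964 -0.143]
 [ 0.     0.     0.     1.   ]] [[290.81115034   0.         320.78518074]
 [  0.         290.81115034 200.6700928 ]
 [  0.           0.           1.        ]] [-1.22975145e-05  9.87401849e-01  1.58232705e-01 -2.03108964e-06] 1.1
```

View pics/tabs.png

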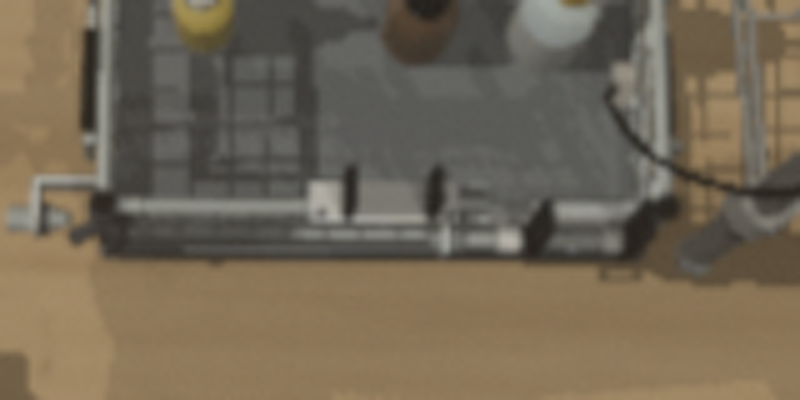

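Both views agree on all four tabs: handle at y -0.0265 and -0.0705 (x 0.671), bolt at y -0.1255 and -0.1775 (x 0.656), with tops at 0.175. The hinge is therefore near (0.671, 0.1025). Next I'll refine the bottle and lamp pole and check reach.

```bash
cat > plan.py <<'E'
from h import *
from scipy.spatial.transform import Rotation as Ro
PZ=ctrl.pinch_z
def q(R): x,y,z,w=Ro.from_matrix(R).as_quat(); return [w,x,y,z]
def frame(z,y):
    z=np.array(z,float);z/=np.linalg.norm(z);y=np.array(y,float);y-=z*(y@z);y/=np.linalg.norm(y)
    return np.c_[np.cross(y,z),y,z]
def tcp(g,R): return np.array(g)-R[:,2]*PZ
HINGE=np.array([.671,.1025])
def gate(th,r=.145,z=.158,flip=1,R0=None):
    d=np.array([-np.sin(th),-np.cos(th),0]); R=frame([0,0,-1],flip*d)
    g=np.r_[HINGE,z]+r*d; return tcp(g,R),R
E
python3 - <<'E'
from plan import *
import pickle
S=pickle.load(open("s0.pkl","rb"))
for n in S:
    P,im,dp=S[n]; v,u=np.nonzero(dp>0); X=px2w(P,np.c_[u,v],dp[v,u]); c=im[v,u].astype(int)
    m=(X[:,0]>.445)&(X[:,0]<.535)&(X[:,1]<.103)&(X[:,1]>-.06)&(X[:,2]>.012)&(X[:,2]<.07)
    m&=~((c[:,2]>150)&(c[:,0]<60)); m&=~((X[:,1]>.075)&(X[:,0]<.47))
    B=X[m]; ends=[]
    for a in np.arange(-.04,.1,.02):
        s=B[(B[:,1]>a)&(B[:,1]<a+.02)]
        if len(s)>5: print(n,"y",a.round(2),len(s),"x",np.percentile(s[:,0],[3,97]).round(4),"z",np.percentile(s[:,2],97).round(3),"yr",s[:,1].min().round(3),s[:,1].max().round(3))
    for z in (.1,.2,.3,.4,.5):
        m=(abs(X[:,2]-z)<.02)&(X[:,0]>.58)&(X[:,0]<.72)&(X[:,1]<-.205)&(X[:,1]>-.32)
        if m.any(): print("pole",z,m.sum(),X[m].min(0).round(3),X[m].max(0).round(3))
q0=get_state()["qpos"]
print("bottle grasp")
for t0 in (0,20,30,40):
  a=np.radians(t0);R=frame([0,np.sin(a),-np.cos(a)],[-1,0,0]); print(t0,np.round(ctrl.ik(tcp([.487,.045,.03],R),q(R)) if ctrl.ik(tcp([.487,.045,.03],R),q(R)) is not None else 0,2))
print("place")
for x,y in [(.5,-.2),(.5,-.15),(.45,-.2),(.52,-.22)]:
 for t in (50,60,70):
  for w in (-90,-60,-30,0):
   a=np.radians(t);b=np.radians(w);h=[np.cos(b),np.sin(b)]
   R=frame([h[0]*np.sin(a),h[1]*np.sin(a),-np.cos(a)],[h[1],-h[0],0]); s=ctrl.ik(tcp([x,y,.05],R),q(R))
   if s is not None: print(x,y,t,w,np.round(s,2))
for f in (1,-1):
  R=frame([0,0,-1],[0,-f,0]); print("bolt",f,ctrl.ik(tcp([.656,-.16,.162],R),q(R)))
  for th in (0,.7,1.45):
    p,R=gate(th,flip=f); print("gate",f,th,ctrl.ik(p,q(R)))
E
```

```text
scene y -0.04 23 x [0.4867 0.5059] z 0.038 yr -0.031 -0.02
scene y -0.02 32 x [0.4844 0.5107] z 0.042 yr -0.02 -0.001
scene y 0.0 66 x [0.4761 0.512 ] z 0.048 yr 0.001 0.02
scene y 0.02 86 x [0.4746 0.515 ] z 0.048 yr 0.02 0.04
scene y 0.04 89 x [0.4754 0.515 ] z 0.048 yr 0.04 0.06
scene y 0.06 128 x [0.4759 0.5185] z 0.049 yr 0.06 0.076
pole 0.1 56 [ 0.659 -0.247  0.081] [ 0.712 -0.206  0.119]
pole 0.2 97 [ 0.644 -0.299  0.181] [ 0.682 -0.23   0.219]
pole 0.3 96 [ 0.643 -0.294  0.281] [ 0.685 -0.206  0.32 ]
pole 0.4 103 [ 0.658 -0.319  0.38 ] [ 0.685 -0.226  0.42 ]
pole 0.5 220 [ 0.652 -0.318  0.48 ] [ 0.72  -0.225  0.52 ]
top y -0.04 47 x [0.4849 0.5102] z 0.037 yr -0.032 -0.02
top y -0.02 78 x [0.4825 0.5142] z 0.043 yr -0.02 -0.0
top y 0.0 115 x [0.4759 0.5204] z 0.048 yr 0.002 0.02
top y 0.02 119 x [0.4756 0.5201] z 0.049 yr 0.022 0.039
top y 0.04 119 x [0.4753 0.5198] z 0.049 yr 0.041 0.059
top y 0.06 85 x [0.475  0.5194] z 0.049 yr 0.061 0.073
pole 0.1 31 [ 0.66  -0.246  0.08 ] [ 0.711 -0.207  0.117]
pole 0.2 65 [ 0.645 -0.301  0.183] [ 0.676 -0.23   0.22 ]
pole 0.3 102 [ 0.64
[... 1719 characters left out ...]
59011
 -1.54195739]
gate 1 0 [ 0.21377692  0.66519438 -0.33242715  1.48541006  0.23705884  1.0307263
 -1.74585001]
gate 1 0.7 [ 0.12236015  0.52408915 -0.23130872  1.75555607  0.14951801  0.87908058
 -2.44538513]
gate 1 1.45 [-0.8640539   0.7354955   1.15129196  1.87898627 -0.77659205  1.06405464
 -2.41057996]
bolt -1 [ 0.6894274   0.80541148 -0.95509723  1.46741806  0.67725381  1.22095615
  1.21633066]
gate -1 0 [ 0.54615118  0.83641764 -1.03578123  1.4805176   0.73842727  1.24877922
  0.98982175]
gate -1 0.7 [ 0.53290819  0.66487314 -0.93675458  1.75026474  0.61135808  1.0470777
  0.2472174 ]
gate -1 1.45 [ 0.33924094  0.57101118 -0.84514542  1.86440701  0.52282977  0.9436655
 -0.62501788]
```

The brown bottle's axis is at x 0.4975, its base at y 0.073 and its cap end at y -0.032, lying along -y (105 mm long, top at 0.049), so its size matches. I'll go above it now.

```bash
cat >> plan.py <<'E'
def Rt(t,w=-90):
    a=np.radians(t);b=np.radians(w);h=[np.cos(b),np.sin(b)]
    return frame([h[0]*np.sin(a),h[1]*np.sin(a),-np.cos(a)],[h[1],-h[0],0])
def st(msg=""):
    s=get_state(); print(msg,"t%.1f"%s["time"],"tcp",np.round(s["tcp_pos"],4),"F",np.round(s["contact_force"],1),"w %.4f"%s["width"],"gf %.1f"%s["gripper_force"],"q",np.round(s["qpos"],2))
E
python3 - <<'E'
from plan import *
R=Rt(0); ctrl.movep(tcp([.4975,.023,.16],R),q(R)); st()
for t in (-10,-20,-25,-30):
    R=Rt(t); s=ctrl.ik(tcp([.4975,.023,.029],R),q(R)); R2=Rt(90+t); s2=ctrl.ik(tcp([.5,-.16,.05],R2),q(R2))
    print(t,*(None if a is None else np.round(a,2) for a in (s,s2)))
E
```

```text
t3.6 tcp [0.4976 0.0222 0.1414] F [ 0.3 -0.3  0.4] w 0.0859 gf 0.0 q [-0.78  0.68  1.15  1.97 -0.74  1.01 -2.42]
-10 [-0.47  0.79  0.8   2.09 -1.07  0.83 -2.06] [-0.1   1.17 -0.44  1.99  1.29  1.78  1.48]
-20 [-0.29  0.78  0.69  2.08 -1.12  0.93 -1.94] [ 0.04  1.11 -0.63  2.03  1.33  1.78  1.51]
-25 [-0.21  0.79  0.64  2.07 -1.13  0.98 -1.89] [-0.99  1.52  1.3   2.06 -0.53  0.49 -2.86]
-30 [-0.12  0.81  0.58  2.06 -1.14  1.04 -1.84] [-0.96  1.43  1.28  2.08 -0.55  0.47 -2.8 ]
```

```bash
python3 - <<'E'
from plan import *
R=Rt(-30); 
ctrl.movep(tcp([.4975,.023,.10],R),q(R)); st("pre")
ctrl.movel(tcp([.4975,.023,.029],R),max_speed=.12); st("down")
ctrl.close_gripper(50); st("grip")
ctrl.movel(tcp([.4975,.023,.16],R),max_speed=.15); st("lift")
for t in (0,30,60):
    R2=Rt(t); s=ctrl.ik(tcp([.5,-.05-.11*(t+30)/90,.16],R2),q(R2)); print(t,None if s is None else np.round(s,2))
R2=Rt(60); s=ctrl.ik(tcp([.5,-.16,.05],R2),q(R2)); print(None if s is None else np.round(s,2))
im,_=vision.grab_frame("top"); a=im[170:330,230:430];cv2.imwrite("pics/lift.png",cv2.resize(a,None,fx=3,fy=3))
E
```

```text
pre t4.3 tcp [0.4976 0.0318 0.0839] F [-0.2 -0.8 -0.4] w 0.0855 gf 0.0 q [-0.2   0.71  0.71  2.02 -1.04  1.15 -1.97]
down t5.1 tcp [0.4977 0.0326 0.0132] F [-1.  -0.2 -0.4] w 0.0856 gf 0.0 q [-0.16  0.82  0.64  2.06 -1.16  1.07 -1.82]
grip t5.5 tcp [0.4979 0.0321 0.0137] F [-1.1 -0.4  6.3] w 0.0453 gf 51.2 q [-0.15  0.82  0.64  2.06 -1.16  1.08 -1.82]
lift t6.5 tcp [0.4971 0.0326 0.1431] F [-0.4 -0.5 -1.6] w 0.0456 gf 51.2 q [-0.24  0.62  0.76  1.96 -0.95  1.23 -2.09]
0 [-0.49  0.61  0.99  1.94 -0.64  0.94 -2.33]
30 [-0.82  0.79  1.18  2.01 -0.34  0.68 -2.7 ]
60 [ 0.3   0.93 -1.03  2.05  1.27  1.91  1.71]
[-0.95  1.42  1.26  2.08 -0.5   0.45 -2.86]
```

View pics/lift.png

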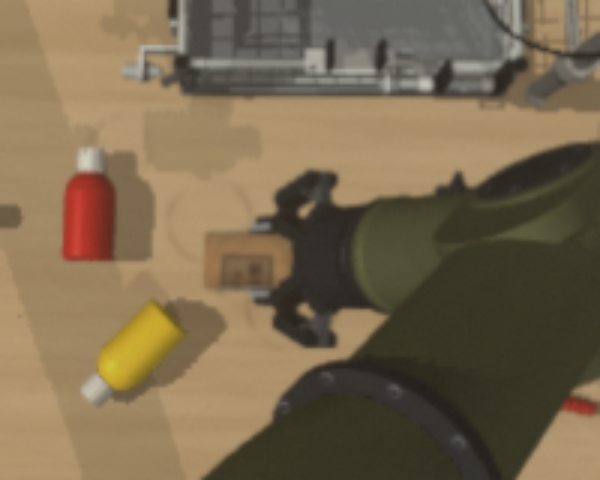

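The top view shows the brown bottle (crop px 245,260) gripped and level, with red and yellow untouched. Next I'll rotate it upright in steps on the same arm branch.

```bash
python3 - <<'E'
from plan import *
for t,y in ((0,-.03),(30,-.1)):
    R=Rt(t); g=tcp([.5,y,.14],R); s=ctrl.ik(g,q(R)); d=np.abs(s-np.array(get_state()["qpos"])).max(); print(t,d)
    if d>1: break
    ctrl.movep(g,q(R)); st()
c=np.array(get_state()["qpos"])
for x in (.44,.5,.56):
  for y in (-.1,-.16,-.22):
    for w in (-70,-90,-110):
      r=[]
      for z in (.11,.08,.05):
        R=Rt(60,w); s=ctrl.ik(tcp([x,y,z],R),q(R)); r.append("-" if s is None or abs(s-c).max()>1.2 else "%.2f/%.2f/%.2f"%(s[6],s[5],s[2]))
      print(x,y,w,r)
E
```

```text
0 0.3600593466535965
 t7.1 tcp [ 0.4992 -0.0286  0.1206] F [ 0.3 -0.2 -1.6] w 0.0454 gf 51.4 q [-0.6   0.64  0.98  1.98 -0.69  0.9  -2.39]
30 0.27112181758172627
 t7.5 tcp [ 0.4987 -0.1091  0.1224] F [-0.2 -0.5 -1.1] w 0.0454 gf 51.6 q [-0.86  0.86  1.21  2.02 -0.44  0.69 -2.66]
0.44 -0.1 -70 ['-', '-', '-']
0.44 -0.1 -90 ['-', '-', '-']
0.44 -0.1 -110 ['-', '-', '-']
0.44 -0.16 -70 ['-', '-', '-']
0.44 -0.16 -90 ['-2.84/0.39/1.31', '-2.84/0.36/1.26', '-2.84/0.34/1.21']
0.44 -0.16 -110 ['-', '-', '-']
0.44 -0.22 -70 ['-', '-', '-']
0.44 -0.22 -90 ['-2.79/0.24/1.27', '-2.79/0.20/1.21', '-2.72/0.18/1.17']
0.44 -0.22 -110 ['-', '-', '-']
0.5 -0.1 -70 ['-', '-', '-']
0.5 -0.1 -90 ['-', '-', '-']
0.5 -0.1 -110 ['-', '-', '-']
0.5 -0.16 -70 ['-', '-', '-']
0.5 -0.16 -90 ['-2.85/0.50/1.33', '-2.85/0.48/1.29', '-2.85/0.46/1.26']
0.5 -0.16 -110 ['-', '-', '-']
0.5 -0.22 -70 ['-', '-', '-']
0.5 -0.22 -90 ['-2.80/0.36/1.30', '-2.81/0.34/1.25', '-2.82/0.31/1.21']
0.5 -0.22 -110 ['-', '-', '-']
0.56 -0.1 -70 ['-2.74/0.21/1.25', '-2.75/0.18/1.21', '-']
0.56 -0.1 -90 ['-', '-', '-']
0.56 -0.1 -110 ['-', '-', '-']
0.56 -0.16 -70 ['-', '-', '-']
0.56 -0.16 -90 ['-2.87/0.60/1.35', '-2.86/0.59/1.32', '-2.86/0.57/1.30']
0.56 -0.16 -110 ['-', '-', '-']
0.56 -0.22 -70 ['-', '-', '-']
0.56 -0.22 -90 ['-2.82/0.49/1.32', '-2.83/0.46/1.29', '-2.83/0.44/1.26']
0.56 -0.22 -110 ['-', '-', '-']
```

```bash
python3 - <<'E'
from plan import *
R=Rt(60); g=tcp([.5,-.19,.10],R); s=ctrl.ik(g,q(R)); d=abs(s-np.array(get_state()["qpos"])).max(); print(d,s.round(2) if hasattr(s,'round') else s)
assert d<1.2
ctrl.movep(g,q(R)); st()
for n in ("scene","top"):
    P=pose(n); im,dp=vision.grab_frame(n); v,u=np.nonzero(dp>0); X=px2w(P,np.c_[u,v],dp[v,u]); c=im[v,u].astype(int)
    m=(abs(X[:,0]-.5)<.06)&(X[:,1]<-.15)&(X[:,1]>-.26)&(X[:,2]>.02)&(X[:,2]<.22)
    for z in np.arange(.03,.2,.02):
        k=m&(abs(X[:,2]-z)<.01)
        if k.sum()>4: print(n,z.round(2),k.sum(),X[k].min(0).round(3),X[k].max(0).round(3),c[k].mean(0).round(0))
    if n=="scene": 
        uv=proj(P,[[.5,-.2,.1]])[0].astype(int); a=im[max(0,uv[1]-80):uv[1]+80,uv[0]-100:uv[0]+100]; cv2.imwrite("pics/up.png",cv2.resize(a,None,fx=4,fy=3.7*4/3.7))
E
```

```text
0.4672278026591554 [-0.91  1.33  1.3   2.1  -0.42  0.42 -2.83]
 t8.2 tcp [ 0.4993 -0.2076  0.091 ] F [-0.1 -0.4 -1.5] w 0.0455 gf 51.6 q [-0.9   1.32  1.3   2.1  -0.42  0.43 -2.82]
scene 0.05 19 [ 0.476 -0.199  0.048] [ 0.511 -0.174  0.06 ] [ 71.  94. 116.]
scene 0.07 14 [ 0.487 -0.179  0.061] [ 0.505 -0.174  0.073] [ 73.  95. 115.]
scene 0.11 55 [ 0.445 -0.215  0.101] [ 0.526 -0.156  0.12 ] [63. 75. 84.]
scene 0.13 120 [ 0.441 -0.215  0.12 ] [ 0.528 -0.15   0.139] [ 87. 105. 121.]
scene 0.15 58 [ 0.471 -0.212  0.14 ] [ 0.511 -0.151  0.156] [179. 192. 198.]
top 0.05 8 [ 0.478 -0.184  0.053] [ 0.508 -0.173  0.059] [ 67.  93. 114.]
top 0.07 22 [ 0.478 -0.19   0.061] [ 0.522 -0.172  0.079] [ 62.  88. 109.]
top 0.09 23 [ 0.478 -0.185  0.082] [ 0.52  -0.173  0.099] [ 58.  84. 107.]
top 0.11 212 [ 0.452 -0.221  0.1  ] [ 0.548 -0.152  0.12 ] [61. 74. 85.]
top 0.13 300 [ 0.442 -0.216  0.12 ] [ 0.559 -0.15   0.14 ] [53. 68. 81.]
top 0.15 113 [ 0.47  -0.209  0.14 ] [ 0.556 -0.15   0.158] [142. 157. 164.]
```

```bash
python3 -c "
import cv2;a=cv2.imread('pics/up.png');print(a.shape);cv2.imwrite('pics/up2.png',cv2.resize(a,(700,560)))"
```

```text
(640, 800, 3)
```

View pics/up2.png

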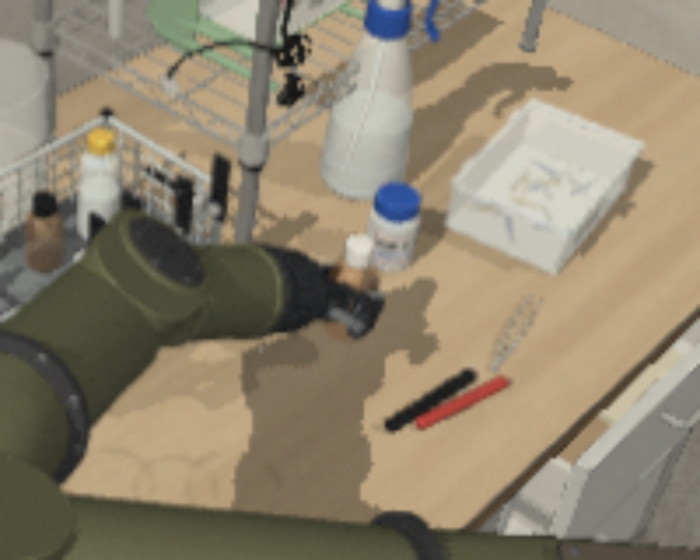

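The bottle is upright in the hand: white cap at crop (358,250), cap top at z≈0.156, so its base is at about 0.05, and its side is vertical (y -0.173 at every height). I'll lower it until contact and release.

```bash
python3 - <<'E'
from plan import *
R=Rt(60); g=tcp([.5,-.19,.10],R)
F0=np.array(get_state()["contact_force"])
ctrl.movel(g-[0,0,.044],max_speed=.12); st()
for d in np.arange(.046,.062,.0015):
    ctrl.movel(g-[0,0,d],max_speed=.05); F=np.array(get_state()["contact_force"])-F0; print(round(d,4),F.round(1))
    if F[2]>2: break
ctrl.ungrasp(); ctrl.pause(.2); st("open")
p=np.array(get_state()["tcp_pos"]); ctrl.movel(p-R[:,2]*.10,max_speed=.15); st("back")
for n in ("scene","top"):
    P=pose(n); im,dp=vision.grab_frame(n); v,u=np.nonzero(dp>0); X=px2w(P,np.c_[u,v],dp[v,u])
    for z in (.04,.06,.095):
        k=(abs(X[:,0]-.5)<.05)&(X[:,1]<-.15)&(X[:,1]>-.26)&(abs(X[:,2]-z)<.01); print(n,z,k.sum(),X[k].min(0).round(3),X[k].max(0).round(3))
Rb=frame([0,0,-1],[0,1,0])
for z in (.25,.162): print(ctrl.ik(tcp([.656,-.158,z],Rb),q(Rb)))
E
```

```text
t8.8 tcp [ 0.5001 -0.2062  0.0471] F [-0.4 -0.2 -0.8] w 0.0457 gf 51.6 q [-0.89  1.39  1.24  2.1  -0.48  0.39 -2.83]
0.046 [ 1.1 -0.1 -0.2]
0.0475 [ 0.4  0.8 -0.7]
0.049 [-1.3  3.5  5.6]
open t10.2 tcp [ 0.5    -0.2062  0.0416] F [-0.3  0.3 -0.5] w 0.0858 gf 0.0 q [-0.89  1.4   1.24  2.1  -0.49  0.38 -2.84]Traceback (most recent call last):
  File "<stdin>", line 9, in <module>
station.Unreachable: the arm cannot follow that straight line within its joint ranges
```

```bash
python3 - <<'E'
from plan import *
R=Rt(60); p=np.array(get_state()["tcp_pos"])
ok=False
for L in (.08,.06,.05):
  for el in (30,50,70,10):
    for t in (60,50,40,70):
      R2=Rt(t); e=np.radians(el)
      try: ctrl.movel(p+L*np.array([0,np.cos(e),np.sin(e)]),frame=q(R2),max_speed=.12); ok=True; break
      except ctrl.Unreachable: pass
      except Exception as ex: print(repr(ex)); raise
    if ok: break
  if ok: break
print(ok,L,el,t); st()
for n in ("scene","top"):
    P=pose(n); im,dp=vision.grab_frame(n); v,u=np.nonzero(dp>0); X=px2w(P,np.c_[u,v],dp[v,u])
    for z in (.04,.06,.095):
        k=(abs(X[:,0]-.5)<.05)&(X[:,1]<-.17)&(X[:,1]>-.26)&(abs(X[:,2]-z)<.01)
        if k.any(): print(n,z,k.sum(),X[k].min(0).round(3),X[k].max(0).round(3))
Rb=frame([0,0,-1],[0,1,0])
for z in (.25,.162): print(ctrl.ik(tcp([.656,-.158,z],Rb),q(Rb)))
E
```

```text
True 0.08 30 60
 t11.0 tcp [ 0.4997 -0.1372  0.0814] F [-0.2 -0.1 -0.2] w 0.0853 gf 0.0 q [-1.03  1.38  1.34  2.05 -0.45  0.58 -2.87]
scene 0.04 43 [ 0.474 -0.207  0.03 ] [ 0.519 -0.171  0.05 ]
scene 0.06 66 [ 0.476 -0.208  0.051] [ 0.52 -0.17  0.07]
scene 0.095 51 [ 0.486 -0.21   0.085] [ 0.511 -0.183  0.105]
top 0.04 20 [ 0.476 -0.188  0.031] [ 0.52  -0.172  0.05 ]
top 0.06 58 [ 0.476 -0.218  0.05 ] [ 0.522 -0.171  0.07 ]
top 0.095 61 [ 0.486 -0.207  0.086] [ 0.51  -0.182  0.105]
[ 0.76197417  0.82198693 -1.2259572   1.34552555  0.76445357  1.48137864
  1.16205234]
[ 0.77447961  0.91904217 -1.22638857  1.46768581  0.87026786  1.3647715
  1.07050129]
```

The bottle stands free at (0.498, -0.195), measured upright in both views. Now I'll raise the arm, change arm branch via a high staging pose, and go to the bolt leaning the tool towards the robot to stay clear of the pole.

```bash
python3 - <<'E'
from plan import *
def go(g,R,lim):
    s=ctrl.ik(g,q(R)); c=np.array(get_state()["qpos"])
    if s is None or abs(s-c).max()>lim: print("skip",None if s is None else s.round(2)); return False
    ctrl.movep(g,q(R)); st(); return True
go(tcp([.5,-.08,.16],Rt(30)),Rt(30),1) and go(tcp([.48,-.03,.27],Rt(0)),Rt(0),1)
E
```

```text
t11.8 tcp [ 0.4996 -0.0894  0.1433] F [-0.6  1.4 -0.2] w 0.0851 gf 0.0 q [-0.92  0.86  1.28  1.99 -0.44  0.76 -2.66]
 t12.4 tcp [ 0.4799 -0.0296  0.2504] F [ 0.   0.8 -0.7] w 0.0853 gf 0.0 q [-0.77  0.49  1.2   1.84 -0.5   1.16 -2.54]
```

```bash
python3 - <<'E'
from plan import *
ctrl.set_joints([.25,.40,-.29,1.6,.2,1.2,-1.6]); st("A")
ctrl.set_joints([.25,.40,-.29,1.6,.2,1.2,1.55]); st("B")
a=np.radians(25); R=frame([np.sin(a),0,-np.cos(a)],[0,1,0])
for x,y,z in [(.60,-.10,.26),(.656,-.155,.24),(.656,-.155,.162),(.656,-.160,.162)]:
    s=ctrl.ik(tcp([x,y,z],R),q(R)); print(None if s is None else s.round(2))
E
```

```text
A t13.7 tcp [ 0.5535 -0.0827  0.2614] F [-0.2 -0.2 -0.3] w 0.0854 gf 0.0 q [ 0.25  0.4  -0.29  1.6   0.2   1.2  -1.6 ]
B t16.4 tcp [ 0.554  -0.0833  0.2635] F [-0.2 -0.   0.1] w 0.0852 gf 0.0 q [ 0.25  0.4  -0.29  1.6   0.2   1.2   1.55]
[ 0.42  0.29 -0.33  1.93  0.09  0.5   1.62]
[ 0.48  0.42 -0.33  1.8   0.1   0.52  1.7 ]
[ 0.45  0.51 -0.3   1.9   0.17  0.33  1.64]
[ 0.46  0.51 -0.31  1.89  0.17  0.33  1.65]
```

```bash
python3 - <<'E'
from plan import *
a=np.radians(25); R=frame([np.sin(a),0,-np.cos(a)],[0,1,0])
ctrl.movep(tcp([.60,-.12,.26],R),q(R)); ctrl.movel(tcp([.656,-.155,.24],R),max_speed=.12); st("pre")
ctrl.movel(tcp([.656,-.155,.163],R),max_speed=.1); st("down")
ctrl.movel(tcp([.656,-.1595,.163],R),max_speed=.05); st("shift")
ctrl.close_gripper(25); st("closed"); ctrl.pause(.3); st()
E
```

```text
pre t17.8 tcp [ 0.6637 -0.1543  0.2227] F [-0.3 -0.3  0.3] w 0.0854 gf 0.0 q [ 0.47  0.42 -0.33  1.8   0.09  0.52  1.7 ]
down t18.7 tcp [ 0.6644 -0.155   0.1468] F [-0.2  0.4  0.6] w 0.0854 gf 0.0 q [ 0.44  0.5  -0.28  1.9   0.13  0.33  1.68]
shift t19.0 tcp [ 0.6641 -0.1603  0.1466] F [ 0.5 -0.7  0.9] w 0.0854 gf 0.0 q [ 0.45  0.51 -0.29  1.89  0.13  0.33  1.69]
closed t19.5 tcp [ 0.6639 -0.1617  0.1472] F [-4.6 -3.4  8.8] w 0.0383 gf 30.4 q [ 0.45  0.51 -0.28  1.89  0.13  0.33  1.68]
 t19.8 tcp [ 0.6639 -0.1617  0.1472] F [-5.1 -2.7  8.7] w 0.0384 gf 30.3 q [ 0.45  0.51 -0.28  1.89  0.13  0.33  1.68]
```

```bash
python3 - <<'E'
from plan import *
a=np.radians(25); R=frame([np.sin(a),0,-np.cos(a)],[0,1,0])
ctrl.ungrasp(); ctrl.movel(tcp([.656,-.155,.163],R),max_speed=.05); ctrl.movel(tcp([.656,-.155,.25],R),max_speed=.15); 
ctrl.movep(tcp([.58,-.05,.26],R),q(R)); st("up")
for n in ("scene","top"):
    P=pose(n); im,dp=vision.grab_frame(n); v,u=np.nonzero(dp>0); X=px2w(P,np.c_[u,v],dp[v,u]); c=im[v,u].astype(int)
    m=(X[:,2]>.138)&(X[:,2]<.178)&(X[:,0]>.64)&(X[:,0]<.69)&(X[:,1]<.0)&(X[:,1]>-.2)&(c.max(1)<90)
    k=np.zeros(im.shape[:2],np.uint8); k[v[m],u[m]]=1; nl,lab=cv2.connectedComponents(k)
    for i in range(1,nl):
        j=m&(lab[v,u]==i)
        if j.sum()>4: print(n,j.sum(),X[j].mean(0).round(4))
    B=(abs(X[:,0]-.5)<.05)&(X[:,1]<-.15)&(X[:,1]>-.26)&(abs(X[:,2]-.095)<.01); print("cap",B.sum(),X[B].mean(0).round(3) if B.any() else "")
for th in np.arange(0,1.46,.29):
    p,Rg=gate(th,flip=-1); s=ctrl.ik(p,q(Rg)); print(th.round(2),None if s is None else s.round(2))
E
```

```text
up t21.9 tcp [ 0.5874 -0.0494  0.2426] F [ 0.6  0.3 -0. ] w 0.0853 gf 0.0 q [ 0.28  0.25 -0.29  2.    0.13  0.47  1.49]
scene 39 [ 0.6564 -0.1765  0.1553]
scene 41 [ 0.6552 -0.1429  0.1555]
scene 50 [ 0.6719 -0.0699  0.1584]
scene 41 [ 0.6716 -0.0257  0.1561]
cap 49 [ 0.497 -0.192  0.097]
top 28 [ 0.6694 -0.0275  0.1691]
top 28 [ 0.67   -0.071   0.1669]
top 35 [ 0.6547 -0.1439  0.1634]
top 31 [ 0.6552 -0.1762  0.1686]
cap 28 [ 0.504 -0.196  0.102]
0.0 [ 0.17  0.66 -0.26  1.49  0.19  1.02  1.44]
0.29 [ 0.13  0.59 -0.18  1.61  0.12  0.95  1.19]
0.58 [ 0.05  0.54 -0.09  1.72  0.06  0.89  0.92]
0.87 [-0.05  0.49 -0.01  1.8   0.01  0.84  0.63]
1.16 [-0.16  0.47  0.05  1.86 -0.03  0.82  0.31]
1.45 [-0.28  0.46  0.11  1.87 -0.07  0.81 -0.02]
```

The bolt tabs are now 33 mm apart in both views, so the bolt is drawn by 18 mm or more. Now the handle.

```bash
python3 - <<'E'
from plan import *
p,R=gate(0,z=.24,flip=-1); ctrl.movep(p,q(R)); st("pre")
p,R=gate(0,z=.160,flip=-1); ctrl.movel(p,max_speed=.1); st("down")
ctrl.close_gripper(35); ctrl.pause(.2); st("grip")
w=get_state()["width"]
if w<.041:
  for th in (.08,.16,.24):
    p,R=gate(th,z=.160,flip=-1); ctrl.movel(p,frame=q(R),max_speed=.06); st("th%.2f"%th)
    if np.linalg.norm(get_state()["contact_force"])>35: print("STOP"); break
E
```

```text
pre t22.7 tcp [ 0.6708 -0.0432  0.2201] F [0.3 0.4 0.6] w 0.0852 gf 0.0 q [ 0.18  0.59 -0.27  1.38  0.16  1.19  1.46]
down t23.6 tcp [ 0.6714 -0.0425  0.1421] F [-0.4 -0.9 -0.6] w 0.0854 gf 0.0 q [ 0.17  0.66 -0.26  1.48  0.18  1.03  1.44]
grip t24.3 tcp [ 0.6716 -0.0426  0.1429] F [-1.9  0.6  7.2] w 0.0367 gf 39.4 q [ 0.17  0.65 -0.26  1.48  0.18  1.03  1.44]
th0.08 t24.7 tcp [ 0.6601 -0.0421  0.1429] F [-1.4  0.1  7.3] w 0.0369 gf 39.5 q [ 0.16  0.64 -0.24  1.52  0.17  1.    1.37]
th0.16 t25.0 tcp [ 0.6486 -0.0408  0.1429] F [-0.3  0.   7.1] w 0.0367 gf 39.5 q [ 0.15  0.62 -0.22  1.55  0.15  0.98  1.3 ]
th0.24 t25.4 tcp [ 0.6375 -0.0387  0.1429] F [ 1.2 -1.   5.8] w 0.0367 gf 39.5 q [ 0.14  0.6  -0.19  1.59  0.13  0.96  1.23]
```

```bash
python3 - <<'E'
from plan import *
for th in (.38,.52,.66,.8,.94,1.08,1.22,1.34,1.41):
    p,R=gate(th,z=.160,flip=-1); ctrl.movel(p,frame=q(R),max_speed=.08); st("th%.2f"%th)
    if np.linalg.norm(get_state()["contact_force"])>35: print("STOP"); break
for n in ("scene","top"):
    im,_=vision.grab_frame(n); cv2.imwrite(f"pics/open_{n}.png",im)
cv2.imwrite("pics/open.png",cv2.resize(np.vstack([cv2.imread("pics/open_scene.png")[130:330,180:480],cv2.imread("pics/open_top.png")[110:310,180:480]]),None,fx=1.5,fy=1.5))
E
```

```text
th0.38 t25.8 tcp [ 0.618  -0.0326  0.1428] F [ 0.2 -1.5  9.7] w 0.0372 gf 39.6 q [ 0.11  0.57 -0.16  1.64  0.11  0.93  1.1 ]
th0.52 t26.2 tcp [ 0.5996 -0.0238  0.1429] F [-0.4 -0.8  7.8] w 0.0367 gf 39.5 q [ 0.07  0.54 -0.12  1.69  0.08  0.91  0.97]
th0.66 t26.6 tcp [ 0.5825 -0.0124  0.1429] F [-2.4 -2.  13.8] w 0.0363 gf 39.7 q [ 0.03  0.52 -0.08  1.74  0.05  0.88  0.84]
th0.80 t27.0 tcp [0.5674 0.0011 0.1428] F [-2.2 -0.9 12.3] w 0.0366 gf 39.9 q [-0.02  0.5  -0.04  1.78  0.03  0.86  0.7 ]
th0.94 t27.4 tcp [0.5544 0.0165 0.1428] F [-2.5 -1.3 11.6] w 0.0366 gf 40.0 q [-0.07  0.48 -0.    1.82  0.    0.84  0.55]
th1.08 t27.8 tcp [0.5435 0.0337 0.1428] F [-2.1 -2.4 12.7] w 0.0365 gf 40.0 q [-0.13  0.47  0.04  1.84 -0.02  0.83  0.41]
th1.22 t28.2 tcp [0.5351 0.0524 0.1428] F [-1.9 -1.2 14.3] w 0.0368 gf 39.9 q [-0.19  0.46  0.08  1.86 -0.05  0.82  0.25]
th1.34 t28.5 tcp [0.5301 0.0692 0.1428] F [-2.8 -1.9 14.2] w 0.0365 gf 39.9 q [-0.25  0.46  0.11  1.87 -0.07  0.82  0.12]
th1.41 t28.8 tcp [0.5281 0.0791 0.1428] F [-2.3 -1.7 14.4] w 0.0366 gf 40.0 q [-0.28  0.46  0.13  1.87 -0.08  0.82  0.05]
```

View pics/open.png

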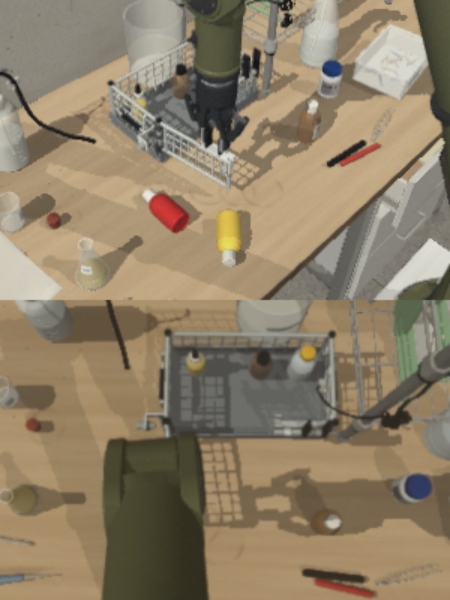

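The gate is wide open with the hand still on its handle. The brown bottle stands at scene crop (310,120), and the flask and jar are in place. One small nudge to the stop, then I'll hand it in.

```bash
python3 - <<'E'
from plan import *
p,R=gate(1.44,z=.160,flip=-1); ctrl.movel(p,frame=q(R),max_speed=.04); ctrl.pause(.5); st("end")
print(ticket.close_job())
E
```

```text
end t29.7 tcp [0.5275 0.0835 0.1428] F [-2.  -1.9 14.4] w 0.0365 gf 39.9 q [-0.3   0.46  0.14  1.87 -0.08  0.82  0.01]
the job is handed in; nothing more can be done
None
```

Job handed in at about 30 s: the brown bottle stands upright clear of the gate, the travel bolt is fully drawn, and the gate is held at about 1.44 rad by its pinched handle, with the flask and salt jar untouched.

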